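# Clear the offcuts into the scrap case and clamp its lid with the draw latch

## Task

Clear the bench for the next set-up: put every offcut lying on it into the open scrap case, spread so that none stops the lid, then swing the case's lid fully shut. Then flip the latch's wire bail over so that its bar drops behind the keeper on the lid, and throw the lever back over centre until it snaps down flat and clamps the lid. Leave the two cups and the red sensor where they stand.

Things in the scene. Friction and masses are not known exactly. Their poses are not given: they have to be found in the camera images.
- bar_stub: a plain square aluminium bar stub; size 45 x 25 x 25 mm (its x, y, z) lying as at the start; origin at the centre of its underside. One of the offcuts to clear; may be absent.
- angle_piece: an aluminium L-angle offcut: 8 mm thick foot plate 30 wide, with an 8 mm thick upright leg along its +y edge; size 45 x 30 x 30 mm (its x, y, z) lying as at the start; origin at the centre of its underside. One of the offcuts to clear; may be absent.
- hex_stub: a brass hexagonal bar stub standing on end, 30 mm across flats, two of its flats facing +x and -x; size 30 x 35 x 24 mm (its x, y, z) lying as at the start; origin at the centre of its underside. One of the offcuts to clear; may be absent.
- channel_piece: an aluminium U-channel offcut lying open side up, walls 7 mm thick along its +y and -y edges; size 40 x 32 x 26 mm (its x, y, z) lying as at the start; origin at the centre of its underside. One of the offcuts to clear; may be absent.
- profile_stub: a stub of slotted aluminium profile; size 38 x 30 x 30 mm (its x, y, z) lying as at the start; origin at the centre of its underside. One of the offcuts to clear; may be absent.
- step_block: a white plastic step-shaped offcut, full height over its -x half, 14 mm high over its +x half; size 46 x 28 x 28 mm (its x, y, z) lying as at the start; origin at the centre of its underside. One of the offcuts to clear; may be absent.
- case: grey steel scrap case fixed to the bench, 260 (x, -135 to 125) x 210 mm; origin at the centre of its underside; its -x side faces the robot. From x -135 to -22 it is a solid ledge 56 mm high that carries the draw latch; behind that is the open bin (inside x -16 to 119, y -99 to 99, floor 6 mm, rim 78 mm above the bench, walls 6 mm).
- case_mouth (a point): point at rim height (78 mm) in the bin's opening, a good place over which to let go (90 mm in front of the lid hinge); axes as the case.
- bin_floor (a point): centre of the bin's inner floor; axes as the case. The bin is 72 mm deep under the shut lid: two layers of offcuts fit, but a pile of three in one spot can stop the lid, so spread them over the bin's 198 mm width.
- lid_hinge (a point): on the lid's hinge axis (along the case's y, on the far +x rim), mid-width, 78 mm above the bench; axes as the case.
- lid (a joint): rad: 0 shut, grows as it opens; 1.35 to 1.55 at the start, limit 1.75. An aluminium plate 147 long x 210 wide x 7 mm, 0.25 kg. At angle q it points from the hinge along (-cos q, sin q) in the case's x, z; its underside passes through the hinge axis, its outer face is 7 mm further out. A stiff friction hinge (0.26 N m) holds it anywhere.
- keeper (a point): on the lid: the seat of the bail bar, just behind (hinge side of) the keeper, a steel lip 30 wide, 5 thick and 11 mm high standing on the lid's outer face at its free edge. The point lies 2.5 mm behind the lip's rear face, 2.5 mm above the lid's face, 139 mm from the hinge. Axes are the lid's: with the lid shut they equal the case's.
- lever_pivot (a point): on the axis of the latch lever (along the case's y), fixed on the ledge, 73 mm above the bench, 60 mm in front of the keeper seat when the lid is shut; axes as the case.
- lever (a joint): latch lever, rad: 0 closed (flat, pointing to the case's -x), 1.57 upright, more = leaning to the lid; at angle q it points along (-cos q, sin q) in the case's x, z. Starts at 1.7 to 2.15, limit 2.3. Steel plate 54 long from the pivot, 26 wide, 5 thick, held by friction (0.026 N m). With the bail hooked a spring resists (0.1 N m) down to 0.3, dead centre; pressed below 0.2 it snaps to 0.
- lever_tip (a point): tip of the lever's plate, 54 mm from the pivot.
- bail (a joint): angle of the wire bail against the lever, rad: 0 as clamped, grows as the bail is swung up away from the lid; limit 3.6, where it lies flopped back (beyond upright, leaning to the robot) at the start.
- bail_bar (a point): middle of the bail's cross bar (5 mm thick, 40 long along the case's y). The bail is a U of wire, legs 73 mm long and 40 apart, swinging freely on the lever 18 mm from the lever's pivot. Flipped forward past upright it falls onto the shut lid; its bar lands beyond the keeper if the lever is at 1.6 or more. Drawing the lever back then pulls the bar against the keeper.
- cup_up: bystander: white plastic cup standing upright, 72 mm across the rim, 80 mm high; origin at the centre of its underside.
- cup_down: bystander: white plastic cup standing upside down, 74 mm across, 80 mm high; origin at the centre of its underside.
- sensor: bystander: red box sensor on an aluminium foot, 75 x 50 x 45 mm; origin at the centre of its underside.

How it is judged:
By the outcome, as a careful person would: the job done as asked, in the order asked, and still so for the second after the job is handed in, with the robot touching nothing.
Of bar_stub, angle_piece, hex_stub, channel_piece, profile_stub, step_block only 4 to 6 are there at a start; the rules pass over those that are not, and their reading is None.
At some moment in a run one of bar_stub, angle_piece, hex_stub, channel_piece, profile_stub, step_block may be knocked a few centimetres aside while the robot is not near it.
Once in a run the grip may slacken for a moment while it holds something.
It also fails if it takes over 210 s, if anything falls off the work surface, if the arm or the gripper's body presses on something with over 40 N, if the wrist force passes 120 N, or if a joint passes its speed limit or range.

## Robot

A 6-joint arm with a two-finger parallel gripper is mounted at the origin on the work surface. World frame = base frame: x ahead of the robot, y to its left, z up, the work surface at z = 0. Lengths are in m, angles in rad, forces in N, time in s.
With the tool pointing down it reaches from about 0.3 to 1 m from the base axis. Payload 5.1 kg.
Tool frame: the origin (TCP) lies midway between the tips of the shut fingers; the grasp point (between the pads) lies 19 mm behind it; z points along the fingers, y is the line along which they close (so a half turn about z gives the same grasp; the last joint's range is limited). The gripper opens to 95 mm and grips with 3 to 60 N. Pads are 20 mm wide; open, the fingers measure 119 mm over their backs; the gripper's body (75 mm by 180 mm) begins 59 mm behind the grasp point.
Start: joints at [1.175, 0.124, 1.65, -0, 1.367, -0.083], TCP at [0.2, 0.618, 0.215] pointing down, gripper open.
Joint ranges: [-2.61, 2.61], [-1.02, 2.33], [0.03, 2.71], [-1.35, 4.49], [0.32, 2.68], [-2.91, 2.91]. Speed limits (rad/s): [2.57, 2.57, 3.14, 3.14, 3.14, 3.14].

## Interface

Orientations are given as a unit quaternion [w, x, y, z].
In Python, from plant import robot, vision, look_for, outline_of gives the robot as it stands. The module is installed in compiled form; this text tells all that it offers.
- The arm moves only by the tool drive_tool, never from a script. Its argument "steps" is a list that holds one entry, the list of rows, each a list of 6 numbers: the shift along the tool's x, y, z in mm, then the turn, a rotation vector about the tool's x, y, z in rad. In form: [[[x, y, z, rx, ry, rz], ...]]. A call has 1 to 12 rows; each row is the pose to reach, as a shift and turn from the pose commanded when the call began, along the tool's axes at that moment; what a row does not reach only later rows make up. A row lasts 1/8 s, in which the tool goes at most 62.5 mm and 10.7 degrees, less where a joint would pass 70% of its speed; a pose out of reach is approached as far as the arm can. A call with a gripper value outside its range is refused whole. "hand" is the opening, from 0 (shut) to 1 (fully open), set as the call begins (left out, the last holds). The fingers move at their own pace and stop on an object; the grip force is fixed at half the most. Time passes only in rows, so rows that repeat a pose let the fingers close. It gives the time, the measured TCP pose, the force, the opening and the grip force at its end, in the units of the state.
- robot.read_state(): the state, without advancing time (a new reading comes with each control period).
- vision.grab_frame(name): name is "scene" or "top" or "wrist"; returns (picture, depth): 400x640x3 uint8, red, green, blue; 400x640 float32, m along the optical axis (not along the pixel's ray), 0 where there is no reading.
- vision.get_calibration(name): a dict with "mtx" (3x3 intrinsics, pixels), "k1" (the pictures are not rectified: a ray, as slopes to the right and down, at radius r is drawn at 1 + k1 r^2 times it, then the intrinsics apply), "extrinsics" (4x4, takes a point from camera to world coordinates). Camera axes: x right, y down, z forward; pixel columns grow to the right and rows downward; lengths in m; the calibration is good to about 2 mm. A picture is of the moment at which its call begins: read the wrist's pose just before it. get_calibration takes no time and is no camera call; for the wrist camera it gives the pose at the moment of the call.
- robot.sign_off(): hands the job in; it is judged then, once.
Trained networks look in the newest picture that a camera, given by its name, has taken for a name from the list of things; names that differ only in an ending like _2 or _b are one class to them, and where a whole thing is asked for, a point or a joint stands for the part that bears it (a point fixed in the world has none). Each returns a list of dicts, best first, with "confidence" (0 to 1); they miss things now and then, are a little off and sometimes report something else, mostly with a low value. They report only what shows in the picture. A call takes as long as a camera call.
- look_for(camera, name): "at" ([column, row] as shares, 0 to 1, of the picture: columns of its width, rows of its height, amid what is visible of it).
- outline_of(camera, name): "region" (400x640 bool, what is visible of it) and "at" ([column, row] as shares, 0 to 1, of the picture: columns of its width, rows of its height, amid what is visible of it).
The state is a dict: "time": time; "joints": joint angles; "qd": joint speeds; "tau": joint torques, N m; "position": TCP position; "tcp_rot": TCP orientation; "contact_force": force on the tool from outside, world axes, zero at the start; "wrist_torque": the same for the moment, N m; "opening": opening from 0.0 (shut) to 1.0 (fully open); "finger_force": force on a finger pad.
Only numpy, scipy, OpenCV 4.12 (cv2) and the standard library are available. Lean on these libraries where they do the work, as an engineer would, in place of code of your own. Each camera call takes 0.05 s, during which the arm holds its last target. There are 200 camera calls.

## Working session

There is one attempt and no reset: what is moved stays moved. The work goes in short steps, Python scripts to look and compute and a tool call to move; the robot and the scene stay as the last step left them, time stands still between calls to the robot, and variables do not carry over. Pictures are saved under pics/ and viewed, at most 14 in all, crops included, and the job is handed in when it is done.

Besides the shell and the picture viewer there is one more tool, called after "Emit:" by a JSON object that holds its "op" and its "data". drive_tool: Moves the arm, as the interface text tells. Its arguments: {"type":"object","properties":{"steps":{"type":"array"},"hand":{"type":"number"}},"required":["steps"]}

```bash
mkdir -p pics; cat > h.py <<'E'
import numpy as np, cv2
from scipy.spatial.transform import Rotation as R
from plant import robot, vision, look_for, outline_of
def grab(c):
    cal=vision.get_calibration(c); p,d=vision.grab_frame(c); return p,d,cal
def cloud(d,cal):
    """world xyz for each pixel (400x640x3), nan where no depth"""
    K=np.array(cal["mtx"]);v,u=np.mgrid[0:d.shape[0],0:d.shape[1]]
    x=(u-K[0,2])/K[0,0];y=(v-K[1,2])/K[1,1];a,b=x.copy(),y.copy()
    for _ in range(8):
        s=1+cal["k1"]*(a*a+b*b);a,b=x/s,y/s
    P=np.stack([a*d,b*d,d],-1);T=np.array(cal["extrinsics"])
    W=P@T[:3,:3].T+T[:3,3];W[d<=0]=np.nan;return W
def save(n,p): cv2.imwrite(f"pics/{n}.png",p[:,:,::-1])
def st():
    s=robot.read_state();print({k:np.round(s[k],3).tolist() for k in("time","joints","position","tcp_rot","contact_force","opening","finger_force")});return s
E
python3 - <<'E'
from h import *
st()
for c in("top","scene"):
    p,d,cal=grab(c);save(c+"0",p);W=cloud(d,cal)
    np.savez(f"{c}0.npz",p=p,W=W)
    print(c,np.round(cal["extrinsics"],3).tolist())
    for n in "bar_stub angle_piece hex_stub channel_piece profile_stub step_block case lid lever bail cup_up cup_down sensor".split():
        for o in outline_of(c,n)[:2]:
            m=o["region"];w=W[m];w=w[~np.isnan(w[:,0])]
            if len(w)==0: continue
            print(n,round(o["confidence"],2),(np.array(o["at"])*[640,400]).astype(int),m.sum(),"med",np.round(np.median(w,0),3),"lo",np.round(np.percentile(w,3,0),3),"hi",np.round(np.percentile(w,97,0),3))
E
```

```text
{'time': 0.0, 'joints': [1.175, 0.125, 1.652, -0.0, 1.368, -0.083], 'position': [0.2, 0.618, 0.213], 'tcp_rot': [-0.0, 0.156, 0.988, -0.001], 'contact_force': [0.733, -0.701, 0.282], 'opening': 0.999, 'finger_force': 0.0}
top [[-0.013, -0.997, 0.076, 0.439], [-1.0, 0.012, -0.013, -0.004], [0.012, -0.076, -0.997, 1.082], [0.0, 0.0, 0.0, 1.0]]
bar_stub 0.65 [199 191] 169 med [0.55  0.329 0.024] lo [0.535 0.307 0.002] hi [0.564 0.349 0.028]
bar_stub 0.26 [322 231] 97 med [ 0.432 -0.015  0.123] lo [ 0.42  -0.051  0.053] hi [ 0.461 -0.007  0.154]
angle_piece 0.73 [222 231] 160 med [0.443 0.269 0.009] lo [0.429 0.251 0.003] hi [0.458 0.292 0.032]
hex_stub 0.67 [180 231] 112 med [0.434 0.386 0.024] lo [0.422 0.374 0.006] hi [0.448 0.401 0.028]
channel_piece 0.71 [432 197] 192 med [ 0.527 -0.344  0.014] lo [ 0.507 -0.364  0.   ] hi [ 0.548 -0.322  0.027]
profile_stub 0.55 [447 220] 177 med [ 0.463 -0.375  0.029] lo [ 0.443 -0.397  0.008] hi [ 0.482 -0.358  0.032]
step_block 0.7 [322 185] 8074 med [ 0.566 -0.034  0.054] lo [ 0.42  -0.133  0.003] hi [0.668 0.066 0.223]
case 0.71 [326 186] 8192
[... 1532 characters left out ...]
6 182] 474 med [0.671 0.038 0.186] lo [ 0.659 -0.12   0.089] hi [0.682 0.072 0.225]
lever 0.46 [317 199] 83 med [ 0.471 -0.02   0.09 ] lo [ 0.452 -0.099  0.055] hi [ 0.485 -0.006  0.118]
lever 0.25 [344 165] 222 med [ 0.304 -0.285  0.031] lo [ 0.279 -0.335  0.003] hi [ 0.324 -0.267  0.046]
bail 0.58 [287 216] 6376 med [ 0.56  -0.011  0.053] lo [ 0.426 -0.134  0.004] hi [0.675 0.077 0.207]
cup_up 0.57 [266 358] 1665 med [0.669 0.395 0.049] lo [0.639 0.378 0.003] hi [0.699 0.443 0.08 ]
cup_down 0.55 [233 157] 376 med [ 0.695 -0.379  0.052] lo [ 0.668 -0.411  0.005] hi [ 0.721 -0.367  0.081]
sensor 0.81 [346 163] 192 med [ 0.305 -0.283  0.035] lo [ 0.28  -0.333  0.006] hi [ 0.324 -0.267  0.046]
```

```bash
python3 - <<'E'
from h import *
Z=np.load("top0.npz");p=Z["p"];W=Z["W"]
cv2.imwrite("pics/topz.png",cv2.resize(p[90:310,120:490],None,fx=2.1,fy=2.1,interpolation=cv2.INTER_CUBIC)[:,:,::-1])
m=((W[...,2]>.012)&(W[...,2]<.1)&(W[...,0]>.2)).astype(np.uint8)
n,l,s,c=cv2.connectedComponentsWithStats(m)
for i in range(1,n):
    if s[i,4]<40: continue
    w=W[l==i];zt=np.percentile(w[:,2],95);q=w[w[:,2]>zt-.008][:,:2]
    r=cv2.minAreaRect((q*1000).astype(np.float32))
    print(s[i,:2],s[i,4],"top",round(zt,3),"rect",np.round(r[0],0),np.round(r[1],0),round(r[2],1))
E
```

```text
[193  57] 4245 top 0.065 rect [905.  -9.] [ 51. 479.] 0.0
[439 129] 541 top 0.082 rect [ 688. -403.] [51. 51.] 51.2
[153 137] 542 top 0.081 rect [665. 407.] [70. 68.] 88.4
[287 144] 4114 top 0.08 rect [566. -33.] [210. 212.] 88.6
[191 187] 153 top 0.028 rect [550. 330.] [26. 47.] 12.1
[430 189] 53 top 0.027 rect [ 535. -354.] [39.  7.] 47.2
[423 195] 53 top 0.028 rect [ 518. -335.] [39.  7.] 45.4
[437 212] 173 top 0.032 rect [ 462. -379.] [39. 31.] 56.7
[173 228] 112 top 0.028 rect [433. 388.] [31. 28.] 89.2
[211 231] 51 top 0.032 rect [433. 273.] [43.  8.] 81.0
[403 230] 159 top 0.03 rect [ 416. -289.] [28. 25.] 32.2
[410 267] 469 top 0.047 rect [ 294. -313.] [89. 30.] 69.6
```

View pics/topz.png

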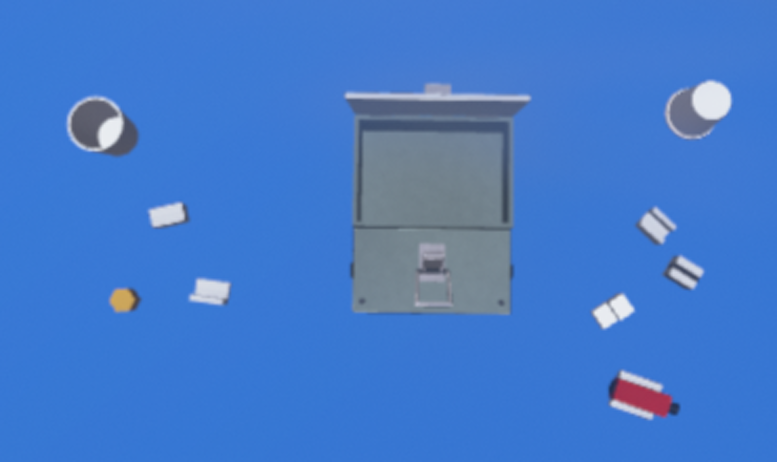

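View pics/scene0.png

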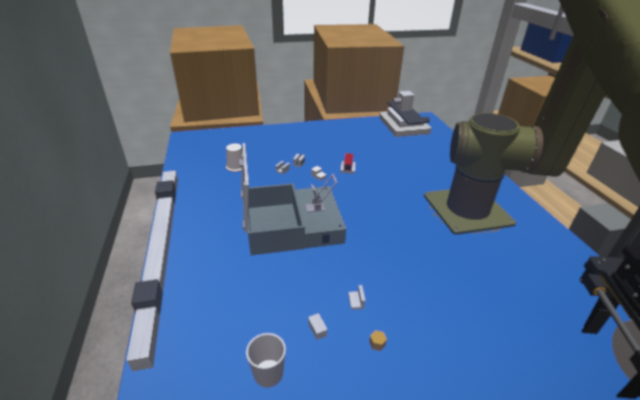

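```bash
cat >> h.py <<'E'
def Rdown(phi): # tool z down, tool y at world yaw phi (deg)
    a=np.radians(phi);y=np.array([np.cos(a),np.sin(a),0]);z=np.array([0,0,-1.]);return np.stack([np.cross(y,z),y,z],1)
def nearphi(x,y,phi):
    az=np.degrees(np.arctan2(y,x));return az+(phi-az+90)%180-90
def plan(wps,start=None,stepmm=58,steprad=.17):
    """wps: (x,y,z m,phi deg); prints rows relative to start pose; returns final (p,R)"""
    if start is None:
        s=robot.read_state();q=s["tcp_rot"];p0=np.array(s["position"]);R0=R.from_quat([q[1],q[2],q[3],q[0]]).as_matrix()
    else: p0,R0=start
    p,Rc=p0,R0;rows=[]
    for w in wps:
        pt=np.array(w[:3]);Rt=Rdown(nearphi(w[0],w[1],w[3]));rv=R.from_matrix(Rc.T@Rt).as_rotvec()
        n=max(1,int(np.ceil(max(np.linalg.norm(pt-p)*1000/stepmm,np.linalg.norm(rv)/steprad))))
        for k in range(1,n+1):
            pk=p+(pt-p)*k/n;Rk=Rc@R.from_rotvec(rv*k/n).as_matrix()
            t=R0.T@(pk-p0)*1000;r=R.from_matrix(R0.T@Rk).as_rotvec()
            rows.append([int(round(v)) for v in t]+[round(float(v),2) for v in r])
        p,Rc=pt,Rt
    print(len(rows),str(rows).replace(" ",""));return p,Rc
E
python3 - <<'E'
from h import *
Z=np.load("top0.npz");W=Z["W"]
m=(abs(W[...,2]-.078)<.006)&(W[...,0]>.5)&(W[...,0]<.72)&(abs(W[...,1]+.03)<.13)
q=W[m][:,:2];print(cv2.minAreaRect((q*1000).astype(np.float32)))
m=(abs(W[...,2]-.056)<.005)&(W[...,0]>.38)&(W[...,0]<.57)&(abs(W[...,1]+.03)<.13)
q=W[m][:,:2];print(cv2.minAreaRect((q*1000).astype(np.float32)))
plan([(.3,.5,.3,60),(.44,.33,.3,0)])
E
```

```text
((598.220458984375, -34.20665740966797), (210.0166015625, 147.62281799316406), 88.13330078125)
((491.2720947265625, -31.489952087402344), (210.29779052734375, 159.90167236328125), 89.21835327148438)
11 [[-33,-20,-21,0.0,-0.0,0.05],[-66,-41,-43,0.0,-0.0,0.11],[-99,-61,-64,0.0,-0.0,0.16],[-132,-82,-85,0.0,-0.0,0.21],[-158,-99,-85,0.0,-0.0,0.36],[-185,-116,-85,0.0,-0.0,0.51],[-211,-133,-85,0.0,-0.0,0.66],[-238,-150,-85,0.0,-0.0,0.81],[-264,-167,-85,0.0,-0.0,0.96],[-291,-184,-85,0.0,-0.0,1.11],[-317,-201,-85,0.0,-0.0,1.26]]
```

Emit:
{"op": "drive_tool", "data": {"steps": [[[-33,-20,-21,0,0,0.05],[-66,-41,-43,0,0,0.11],[-99,-61,-64,0,0,0.16],[-132,-82,-85,0,0,0.21],[-158,-99,-85,0,0,0.36],[-185,-116,-85,0,0,0.51],[-211,-133,-85,0,0,0.66],[-238,-150,-85,0,0,0.81],[-264,-167,-85,0,0,0.96],[-291,-184,-85,0,0,1.11],[-317,-201,-85,0,0,1.26],[-317,-201,-85,0,0,1.26]]], "hand": 0.7}}

```text
time: 2.9
position: [0.4407, 0.3285, 0.2997]
tcp_rot: [0.0, 0.709, 0.706, 0.0]
contact_force: [0.7, 0.1, -0.1]
opening: 0.704
finger_force: 0.0
```

```bash
cat >> h.py <<'E'
def offcuts(W,zmin=.012,xr=(.35,.62),yr=None,print_=True):
    m=((W[...,2]>zmin)&(W[...,2]<.06)&(W[...,0]>xr[0])&(W[...,0]<xr[1])&(W[...,1]>yr[0])&(W[...,1]<yr[1])).astype(np.uint8)
    n,l,s,c=cv2.connectedComponentsWithStats(m)
    for i in range(1,n):
        if s[i,4]<100: continue
        w=W[l==i];zt=np.percentile(w[:,2],95);r0=cv2.minAreaRect((w[:,:2]*1000).astype(np.float32));q=w[w[:,2]>zt-.006][:,:2]
        r=cv2.minAreaRect((q*1000).astype(np.float32))
        f=lambda r:(np.round(r[0],0).tolist(),np.round(r[1],0).tolist(),round(r[2],1))
        print(c[i].astype(int),s[i,4],"ztop",round(zt,3),"top",*f(r),"all",*f(r0))
E
python3 - <<'E'
from h import *
st();p,d,cal=grab("wrist");save("w1",p);W=cloud(d,cal)
offcuts(W,yr=(.1,.5))
print("bench z",np.nanpercentile(W[...,2],[5,30,50]))
print(np.round(cal["extrinsics"],3).tolist())
E
```

```text
{'time': 2.9, 'joints': [0.543, -0.138, 1.77, -0.0, 1.51, 0.547], 'position': [0.441, 0.328, 0.3], 'tcp_rot': [0.0, 0.709, 0.706, 0.0], 'contact_force': [0.693, 0.085, -0.124], 'opening': 0.704, 'finger_force': 0.0}
[316 106] 515 ztop 0.025 top [436.0, 390.0] [30.0, 32.0] 0.3 all [436.0, 391.0] [30.0, 33.0] 0.3
[404 152] 686 ztop 0.025 top [552.0, 331.0] [24.0, 45.0] 11.8 all [552.0, 331.0] [24.0, 45.0] 11.8
[316 193] 225 ztop 0.03 top [436.0, 275.0] [45.0, 8.0] 81.7 all [436.0, 275.0] [45.0, 8.0] 81.7
bench z [-0.00210994 -0.00094464 -0.00023747]
[[1.0, -0.003, -0.001, 0.44], [-0.003, -0.955, -0.297, 0.413], [-0.0, 0.297, -0.955, 0.469], [0.0, 0.0, 0.0, 1.0]]
```

View pics/w1.png

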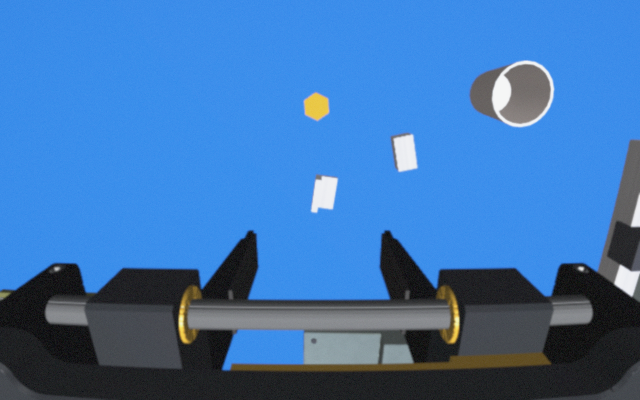

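```bash
cat >> h.py <<'E'
C0=np.array([.547,-.033]);CY=-1.3
def slot(cx,cy):
    a=np.radians(CY);return C0+np.array([[np.cos(a),-np.sin(a)],[np.sin(a),np.cos(a)]])@[cx,cy]
def plan(wps,start=None,stepmm=60,steprad=.18,n0=0):
    """wps (x,y,z,phi[,stepmm]); prints rows rel. to start; returns end (p,phi)"""
    if start is None:
        s=robot.read_state();q=s["tcp_rot"];p=np.array(s["position"]);Y=R.from_quat([q[1],q[2],q[3],q[0]]).as_matrix()[:,1]
        phi=np.degrees(np.arctan2(Y[1],Y[0]))
    else: p,phi=start
    p0,R0,f0=p,Rdown(phi),phi;rows=[[0]*6]*n0
    for w in wps:
        az=np.degrees(np.arctan2(w[1],w[0]))
        c=[f for f in w[3]+180*np.arange(-3,4) if abs(f-az)<150];f1=min(c,key=lambda f:abs(f-phi))
        pt=np.array(w[:3]);sm=w[4] if len(w)>4 else stepmm
        n=max(1,int(np.ceil(max(np.linalg.norm(pt-p)*1000/sm,np.radians(abs(f1-phi))/steprad))))
        for k in range(1,n+1):
            t=R0.T@(p+(pt-p)*k/n-p0)*1000
            rows.append([int(round(v)) for v in t]+[0,0,round(float(-np.radians(phi+(f1-phi)*k/n-f0)),2)])
        p,phi=pt,f1
    rows.append(rows[-1])
    for i in range(0,len(rows),12):
        print(len(rows[i:i+12]),str(rows[i:i+12]).replace(" ",""),"" if i==0 else "<-CONT")
    return p,phi
def job(g,phi,zg,s,side,zr=.045,start=None,nxt=None):
    """grasp at g (m), release at case slot s; side +1 left, -1 right"""
    x,y=slot(*s);yw=.19 if side>0 else -.27;B=90+CY
    print("A approach");e=plan([(g[0],g[1],.11,phi),(g[0],g[1],zg,phi,40)],start)
    print("B close+lift");e=plan([(g[0],g[1],.15,phi)],e,n0=5)
    print("C to bin");e=plan([(x,yw,.15,B),(x,y,.13,B),(x,y,zr,B,45)],e)
    print("D open+out");e=plan([(x,y,.13,B),(x,yw,.17,B)]+([nxt] if nxt else []),e,n0=2)
    return e
E
python3 - <<'E'
from h import *
job((.552,.331),11.8,.005,(.050,.055),1,nxt=(.46,.33,.2,0))
E
```

```text
A approach
8 [[0,28,47,0,0,-0.05],[1,56,95,0,0,-0.1],[1,84,142,0,0,-0.16],[2,112,190,0,0,-0.21],[2,112,225,0,0,-0.21],[2,112,260,0,0,-0.21],[2,112,295,0,0,-0.21],[2,112,295,0,0,-0.21]] 
B close+lift
9 [[0,0,0,0,0,0],[0,0,0,0,0,0],[0,0,0,0,0,0],[0,0,0,0,0,0],[0,0,0,0,0,0],[0,0,-48,0,0,-0.0],[0,0,-97,0,0,-0.0],[0,0,-145,0,0,-0.0],[0,0,-145,0,0,-0.0]] 
C to bin
12 [[-18,2,0,0,0,-0.17],[-37,4,0,0,0,-0.34],[-55,6,0,0,0,-0.5],[-74,8,0,0,0,-0.67],[-92,10,0,0,0,-0.84],[-111,12,0,0,0,-1.01],[-129,14,0,0,0,-1.17],[-147,16,0,0,0,-1.34],[-203,5,7,0,0,-1.34],[-258,-7,13,0,0,-1.34],[-313,-18,20,0,0,-1.34],[-313,-18,62,0,0,-1.34]] 
2 [[-313,-18,105,0,0,-1.34],[-313,-18,105,0,0,-1.34]] <-CONT
D open+out
12 [[0,0,0,0,0,0],[0,0,0,0,0,0],[0,0,-42,0,0,-0.0],[0,0,-85,0,0,-0.0],[1,56,-98,0,0,-0.0],[3,113,-112,0,0,-0.0],[4,169,-125,0,0,-0.0],[20,184,-128,0,0,0.17],[35,200,-132,0,0,0.34],[51,215,-135,0,0,0.52],[67,230,-138,0,0,0.69],[82,245,-142,0,0,0.86]] 
5 [[98,260,-145,0,0,1.03],[114,276,-148,0,0,1.2],[130,291,-152,0,0,1.38],[145,306,-155,0,0,1.55],[145,306,-155,0,0,1.55]] <-CONT
```

Emit:
{"op": "drive_tool", "data": {"steps": [[[0,28,47,0,0,-0.05],[1,56,95,0,0,-0.1],[1,84,142,0,0,-0.16],[2,112,190,0,0,-0.21],[2,112,225,0,0,-0.21],[2,112,260,0,0,-0.21],[2,112,294,0,0,-0.21],[2,112,294,0,0,-0.21]]]}}

```text
time: 3.95
position: [0.5499, 0.3319, 0.0033]
tcp_rot: [-0.001, 0.629, 0.777, -0.002]
contact_force: [-0.4, 0.2, 0.7]
opening: 0.7
finger_force: 0.0
```

Emit:
{"op": "drive_tool", "data": {"steps": [[[0,0,0,0,0,0],[0,0,0,0,0,0],[0,0,0,0,0,0],[0,0,0,0,0,0],[0,0,0,0,0,0],[0,0,-48,0,0,0],[0,0,-97,0,0,0],[0,0,-145,0,0,0],[0,0,-145,0,0,0]]], "hand": 0}}

```text
time: 5.08
position: [0.5547, 0.3328, 0.1567]
tcp_rot: [0.002, 0.63, 0.777, 0.005]
contact_force: [0.5, 0.3, -1.2]
opening: 0.262
finger_force: 30.0
```

```bash
python3 - <<'E'
import re
t=open("h.py").read()
t=t.replace('''    for i in range(0,len(rows),12):
        print(len(rows[i:i+12]),str(rows[i:i+12]).replace(" ",""),"" if i==0 else "<-CONT")
    return p,phi''','''    b=np.zeros(6)
    for i in range(0,len(rows),12):
        o=[]
        for r in rows[i:i+12]:
            r=np.array(r,float);t=r[:3]-b[:3];c,s=np.cos(b[5]),np.sin(b[5])
            o.append([int(round(c*t[0]+s*t[1])),int(round(-s*t[0]+c*t[1])),int(round(t[2])),0,0,round(float(r[5]-b[5]),2)])
        b=np.array(rows[i:i+12][-1],float);print(len(o),str(o).replace(" ",""),"" if i==0 else "<-CONT")
    return p,phi''')
open("h.py","w").write(t)
from h import *
s=st();B=90+CY;x,y=slot(.05,.055);e=(np.array([x,y,.045]),B)
print("D");e=plan([(x,y,.13,B),(x,.19,.17,B)],e,n0=2)
job((.436,.391),0.3,.005,(.05,0),1,start=e)
E
```

```text
{'time': 5.075, 'joints': [0.457, 0.152, 1.719, 0.0, 1.261, 0.249], 'position': [0.555, 0.333, 0.157], 'tcp_rot': [0.002, 0.63, 0.777, 0.005], 'contact_force': [0.545, 0.331, -1.212], 'opening': 0.262, 'finger_force': 30.0}
D
8 [[0,0,0,0,0,0.0],[0,0,0,0,0,0.0],[0,0,-42,0,0,-0.0],[0,0,-85,0,0,-0.0],[1,56,-98,0,0,-0.0],[3,113,-112,0,0,-0.0],[4,169,-125,0,0,-0.0],[4,169,-125,0,0,-0.0]] 
A approach
12 [[19,22,7,0,0,0.17],[37,44,13,0,0,0.34],[56,66,20,0,0,0.51],[74,88,27,0,0,0.69],[93,110,33,0,0,0.86],[111,132,40,0,0,1.03],[130,153,47,0,0,1.2],[148,175,53,0,0,1.37],[167,197,60,0,0,1.54],[167,197,95,0,0,1.54],[167,197,130,0,0,1.54],[167,197,165,0,0,1.54]] 
1 [[0,0,0,0,0,0.0]] <-CONT
B close+lift
9 [[0,0,0,0,0,0.0],[0,0,0,0,0,0.0],[0,0,0,0,0,0.0],[0,0,0,0,0,0.0],[0,0,0,0,0,0.0],[0,0,-48,0,0,-0.0],[0,0,-97,0,0,-0.0],[0,0,-145,0,0,-0.0],[0,0,-145,0,0,-0.0]] 
C to bin
12 [[-22,18,0,0,0,-0.17],[-45,36,0,0,0,-0.34],[-67,53,0,0,0,-0.51],[-90,71,0,0,0,-0.69],[-112,89,0,0,0,-0.86],[-135,107,0,0,0,-1.03],[-157,124,0,0,0,-1.2],[-179,142,0,0,0,-1.37],[-202,160,0,0,0,-1.54],[-258,160,5,0,0,-1.54],[-314,159,10,0,0,-1.54],[-370,159,15,0,0,-1.54]] 
4 [[-2,-56,5,0,0,0.0],[-2,-56,47,0,0,0.0],[-2,-56,90,0,0,0.0],[-2,-56,90,0,0,0.0]] <-CONT
D open+out
9 [[0,0,0,0,0,0.0],[0,0,0,0,0,0.0],[0,0,-42,0,0,-0.0],[0,0,-85,0,0,-0.0],[1,56,-95,0,0,-0.0],[3,112,-105,0,0,-0.0],[4,168,-115,0,0,-0.0],[5,224,-125,0,0,-0.0],[5,224,-125,0,0,-0.0]]
```

Emit:
{"op": "drive_tool", "data": {"steps": [[[-18,2,0,0,0,-0.17],[-37,4,0,0,0,-0.34],[-55,6,0,0,0,-0.5],[-74,8,0,0,0,-0.67],[-92,10,0,0,0,-0.84],[-111,12,0,0,0,-1.01],[-129,14,0,0,0,-1.17],[-147,16,0,0,0,-1.34],[-203,5,7,0,0,-1.34],[-258,-7,13,0,0,-1.34],[-313,-18,20,0,0,-1.34],[-313,-18,62,0,0,-1.34]]]}}

```text
time: 6.58
position: [0.6007, 0.0177, 0.09]
tcp_rot: [0.003, 0.014, 1.0, -0.0]
contact_force: [-0.2, 0.5, -1.3]
opening: 0.264
finger_force: 30.0
```

Emit:
{"op": "drive_tool", "data": {"steps": [[[0,0,43,0,0,0],[0,0,43,0,0,0],[0,0,43,0,0,0]]]}}

```text
time: 6.95
position: [0.5992, 0.0215, 0.0462]
tcp_rot: [0.0, 0.011, 1.0, -0.0]
contact_force: [0.1, 0.3, -1.0]
opening: 0.261
finger_force: 30.0
```

Emit:
{"op": "drive_tool", "data": {"steps": [[[0,0,0,0,0,0],[0,0,0,0,0,0],[0,0,-42,0,0,0],[0,0,-85,0,0,0],[1,56,-98,0,0,0],[3,113,-112,0,0,0],[4,169,-125,0,0,0],[4,169,-125,0,0,0]]], "hand": 0.5}}

```text
time: 7.95
position: [0.5995, 0.1943, 0.1737]
tcp_rot: [0.002, 0.009, 1.0, 0.001]
contact_force: [0.5, 0.2, -0.3]
opening: 0.502
finger_force: 0.0
```

```bash
python3 - <<'E'
from h import *
s=st();p,d,cal=grab("top");W=cloud(d,cal)
offcuts(W,yr=(-.45,-.2),xr=(.3,.6));offcuts(W,yr=(.1,.5))
m=(W[...,2]>.012)&(W[...,2]<.05)&(W[...,0]>.53)&(W[...,0]<.68)&(abs(W[...,1]+.033)<.097)
if m.any(): print(m.sum(),np.round(W[m].mean(0),3))
E
```

```text
{'time': 7.95, 'joints': [0.228, 0.106, 1.74, 0.001, 1.291, -1.325], 'position': [0.6, 0.194, 0.174], 'tcp_rot': [0.002, 0.009, 1.0, 0.001], 'contact_force': [0.47, 0.196, -0.258], 'opening': 0.502, 'finger_force': 0.0}
[445 219] 173 ztop 0.033 top [461.0, -379.0] [39.0, 30.0] 57.4 all [461.0, -379.0] [40.0, 31.0] 57.4
[412 237] 161 ztop 0.03 top [416.0, -290.0] [28.0, 23.0] 32.0 all [410.0, -280.0] [29.0, 47.0] 32.9
[421 273] 191 ztop 0.047 top [310.0, -303.0] [63.0, 17.0] 89.0 all [314.0, -306.0] [76.0, 26.0] 89.7
349 [ 0.637 -0.008  0.03 ]
```

Emit:
{"op": "drive_tool", "data": {"steps": [[[19,22,7,0,0,0.17],[37,44,13,0,0,0.34],[56,66,20,0,0,0.51],[74,88,27,0,0,0.69],[93,110,33,0,0,0.86],[111,132,40,0,0,1.03],[130,153,47,0,0,1.2],[148,175,53,0,0,1.37],[167,197,60,0,0,1.54],[167,197,95,0,0,1.54],[167,197,130,0,0,1.54],[167,197,165,0,0,1.54]]], "hand": 0.65}}

```text
time: 9.5
position: [0.4368, 0.3901, 0.0048]
tcp_rot: [0.0, 0.705, 0.709, 0.0]
contact_force: [0.3, 1.0, 0.4]
opening: 0.649
finger_force: 0.0
```

Emit:
{"op": "drive_tool", "data": {"steps": [[[0,0,0,0,0,0],[0,0,0,0,0,0],[0,0,0,0,0,0],[0,0,0,0,0,0],[0,0,0,0,0,0],[0,0,-48,0,0,0],[0,0,-97,0,0,0],[0,0,-145,0,0,0],[0,0,-145,0,0,0]]], "hand": 0}}

```text
time: 10.62
position: [0.4384, 0.3932, 0.1559]
tcp_rot: [0.001, 0.704, 0.71, 0.005]
contact_force: [0.2, 0.0, -1.2]
opening: 0.316
finger_force: 30.0
```

Emit:
{"op": "drive_tool", "data": {"steps": [[[-22,18,0,0,0,-0.17],[-45,36,0,0,0,-0.34],[-67,53,0,0,0,-0.51],[-90,71,0,0,0,-0.69],[-112,89,0,0,0,-0.86],[-135,107,0,0,0,-1.03],[-157,124,0,0,0,-1.2],[-179,142,0,0,0,-1.37],[-202,160,0,0,0,-1.54],[-258,160,5,0,0,-1.54],[-314,159,10,0,0,-1.54],[-370,159,15,0,0,-1.54]]]}}

```text
time: 12.12
position: [0.5965, 0.0212, 0.1329]
tcp_rot: [-0.002, 0.011, 1.0, 0.0]
contact_force: [0.1, 0.3, -1.5]
opening: 0.316
finger_force: 30.0
```

Emit:
{"op": "drive_tool", "data": {"steps": [[[-2,-56,5,0,0,0],[-2,-56,47,0,0,0],[-2,-56,90,0,0,0],[-2,-56,90,0,0,0],[-2,-56,90,0,0,0]]]}}

```text
time: 12.75
position: [0.599, -0.0333, 0.0459]
tcp_rot: [-0.0, 0.011, 1.0, 0.0]
contact_force: [-0.2, -0.5, -1.0]
opening: 0.312
finger_force: 30.0
```

Emit:
{"op": "drive_tool", "data": {"steps": [[[0,0,0,0,0,0],[0,0,0,0,0,0],[0,0,-42,0,0,0],[0,0,-85,0,0,0],[1,56,-95,0,0,0],[3,112,-105,0,0,0],[4,168,-115,0,0,0],[5,224,-125,0,0,0],[5,224,-125,0,0,0]]], "hand": 0.5}}

```text
time: 13.88
position: [0.5997, 0.1944, 0.1734]
tcp_rot: [0.002, 0.009, 1.0, 0.001]
contact_force: [0.1, -0.2, -0.1]
opening: 0.498
finger_force: 0.0
```

```bash
python3 - <<'E'
from h import *
B=90+CY;x,y=slot(.05,0);e=(np.array([x,.19,.17]),B)
e=job((.436,.275),-8.3,.011,(.012,.063),1,start=e,zr=.05)
s=st()
E
```

```text
A approach
12 [[18,9,7,0,0,-0.16],[36,18,13,0,0,-0.32],[54,27,20,0,0,-0.48],[72,36,27,0,0,-0.64],[90,45,33,0,0,-0.8],[109,54,40,0,0,-0.97],[127,63,47,0,0,-1.13],[145,72,53,0,0,-1.29],[163,81,60,0,0,-1.45],[163,81,93,0,0,-1.45],[163,81,126,0,0,-1.45],[163,81,159,0,0,-1.45]] 
1 [[0,0,0,0,0,0.0]] <-CONT
B close+lift
9 [[0,0,0,0,0,0.0],[0,0,0,0,0,0.0],[0,0,0,0,0,0.0],[0,0,0,0,0,0.0],[0,0,0,0,0,0.0],[0,0,-46,0,0,-0.0],[0,0,-93,0,0,-0.0],[0,0,-139,0,0,-0.0],[0,0,-139,0,0,-0.0]] 
C to bin
12 [[7,-15,0,0,0,0.16],[15,-30,0,0,0,0.32],[22,-45,0,0,0,0.48],[29,-60,0,0,0,0.64],[37,-75,0,0,0,0.8],[44,-90,0,0,0,0.97],[51,-105,0,0,0,1.13],[59,-120,0,0,0,1.29],[66,-135,0,0,0,1.45],[119,-143,7,0,0,1.45],[172,-151,13,0,0,1.45],[225,-159,20,0,0,1.45]] 
3 [[0,0,40,0,0,0.0],[0,0,80,0,0,0.0],[0,0,80,0,0,0.0]] <-CONT
D open+out
8 [[0,0,0,0,0,0.0],[0,0,0,0,0,0.0],[0,0,-40,0,0,-0.0],[0,0,-80,0,0,-0.0],[1,53,-93,0,0,-0.0],[2,107,-107,0,0,-0.0],[4,160,-120,0,0,-0.0],[4,160,-120,0,0,-0.0]] 
{'time': 13.875, 'joints': [0.228, 0.107, 1.739, 0.001, 1.291, -1.325], 'position': [0.6, 0.194, 0.173], 'tcp_rot': [0.002, 0.009, 1.0, 0.001], 'contact_force': [0.102, -0.152, -0.084], 'opening': 0.498, 'finger_force': 0.0}
```

Emit:
{"op": "drive_tool", "data": {"steps": [[[18,9,7,0,0,-0.16],[36,18,13,0,0,-0.32],[54,27,20,0,0,-0.48],[72,36,27,0,0,-0.64],[90,45,33,0,0,-0.8],[109,54,40,0,0,-0.97],[127,63,47,0,0,-1.13],[145,72,53,0,0,-1.29],[163,81,60,0,0,-1.45],[163,81,93,0,0,-1.45],[163,81,126,0,0,-1.45],[163,81,158,0,0,-1.45]]], "hand": 0.35}}

```text
time: 15.38
position: [0.4385, 0.2747, 0.0125]
tcp_rot: [0.001, -0.654, 0.756, -0.0]
contact_force: [-0.6, -0.2, 0.6]
opening: 0.35
finger_force: 0.0
```

Emit:
{"op": "drive_tool", "data": {"steps": [[[0,0,0,0,0,0],[0,0,0,0,0,0],[0,0,0,0,0,0],[0,0,0,0,0,0],[0,0,0,0,0,0],[0,0,-46,0,0,0],[0,0,-93,0,0,0],[0,0,-139,0,0,0],[0,0,-139,0,0,0]]], "hand": 0}}

```text
time: 16.5
position: [0.4406, 0.2767, 0.1569]
tcp_rot: [0.005, -0.655, 0.756, -0.001]
contact_force: [0.9, 0.5, -1.0]
opening: 0.086
finger_force: 30.0
```

```bash
python3 - <<'E'
from h import *
B=90+CY;x,y=slot(.012,.063);e=(np.array([x,y,.05]),B)
plan([(x,y,.14,B),(.57,-.1,.3,B),(.57,-.33,.3,90)],e,n0=2)
E
```

```text
12 [[0,0,0,0,0,0.0],[0,0,0,0,0,0.0],[0,0,-45,0,0,-0.0],[0,0,-90,0,0,-0.0],[-3,-32,-130,0,0,-0.0],[-6,-65,-170,0,0,-0.0],[-9,-97,-210,0,0,-0.0],[-13,-129,-250,0,0,-0.0],[-14,-187,-250,0,0,-0.01],[-15,-244,-250,0,0,-0.01],[-16,-302,-250,0,0,-0.02],[-18,-359,-250,0,0,-0.02]] 
1 [[0,0,0,0,0,0.0]] <-CONT
```

Emit:
{"op": "drive_tool", "data": {"steps": [[[7,-15,0,0,0,0.16],[15,-30,0,0,0,0.32],[22,-45,0,0,0,0.48],[29,-60,0,0,0,0.64],[37,-75,0,0,0,0.8],[44,-90,0,0,0,0.97],[51,-105,0,0,0,1.13],[59,-120,0,0,0,1.29],[66,-135,0,0,0,1.45],[119,-143,7,0,0,1.45],[172,-151,13,0,0,1.45],[225,-159,20,0,0,1.45]]]}}

```text
time: 18.0
position: [0.5619, 0.0285, 0.1296]
tcp_rot: [-0.001, 0.011, 1.0, 0.0]
contact_force: [1.1, 0.6, -0.6]
opening: 0.085
finger_force: 30.0
```

Emit:
{"op": "drive_tool", "data": {"steps": [[[0,0,40,0,0,0],[0,0,80,0,0,0],[0,0,80,0,0,0],[0,0,80,0,0,0]]]}}

```text
time: 18.5
position: [0.563, 0.0299, 0.0519]
tcp_rot: [-0.0, 0.011, 1.0, -0.0]
contact_force: [-0.1, 0.4, -0.9]
opening: 0.083
finger_force: 30.0
```

Emit:
{"op": "drive_tool", "data": {"steps": [[[0,0,0,0,0,0],[0,0,0,0,0,0],[0,0,-45,0,0,0],[0,0,-90,0,0,0],[-3,-32,-130,0,0,0],[-6,-65,-170,0,0,0],[-9,-97,-210,0,0,0],[-13,-129,-250,0,0,0],[-14,-187,-250,0,0,-0.01],[-15,-244,-250,0,0,-0.01],[-16,-302,-250,0,0,-0.02],[-18,-359,-250,0,0,-0.02]]], "hand": 0.35}}

```text
time: 20.0
position: [0.5727, -0.3313, 0.3027]
tcp_rot: [0.001, 0.001, 1.0, -0.0]
contact_force: [0.5, 0.4, 0.0]
opening: 0.351
finger_force: 0.0
```

Emit:
{"op": "drive_tool", "data": {"steps": [[[0,0,0,0,0,0],[0,0,0,0,0,0]]]}}

```text
time: 20.25
position: [0.5728, -0.3292, 0.3019]
tcp_rot: [0.0, 0.002, 1.0, 0.0]
contact_force: [-0.6, 0.5, 0.1]
opening: 0.354
finger_force: 0.0
```

```bash
python3 - <<'E'
from h import *
st();p,d,cal=grab("wrist");save("w2",p);W=cloud(d,cal)
offcuts(W,yr=(-.45,-.2),xr=(.34,.6))
p,d,cal=grab("top");W=cloud(d,cal);save("t2",p);offcuts(W,yr=(.1,.5))
a=p[130:240,280:370];b=cv2.imread("pics/w2.png")
a=cv2.resize(a[:,:,::-1],(491,600));b=cv2.resize(b,(300,188))
c=np.zeros((600,791,3),np.uint8);c[:,:491]=a;c[:188,491:]=b;cv2.imwrite("pics/c2.png",c)
E
```

```text
{'time': 20.25, 'joints': [-0.603, 0.109, 1.522, 0.0, 1.511, -2.171], 'position': [0.573, -0.329, 0.302], 'tcp_rot': [0.0, 0.002, 1.0, 0.0], 'contact_force': [-0.631, 0.493, 0.061], 'opening': 0.354, 'finger_force': 0.0}
[358  23] 902 ztop 0.028 top [417.0, -289.0] [28.0, 23.0] 32.9 all [411.0, -279.0] [29.0, 47.0] 33.0
[277  67] 834 ztop 0.031 top [463.0, -379.0] [38.0, 30.0] 56.2 all [463.0, -379.0] [38.0, 31.0] 56.5
[313 113] 197 ztop 0.027 top [519.0, -336.0] [39.0, 7.0] 46.8 all [519.0, -336.0] [39.0, 7.0] 47.4
[299 127] 202 ztop 0.026 top [537.0, -353.0] [39.0, 8.0] 47.3 all [537.0, -353.0] [39.0, 8.0] 47.3
```

View pics/c2.png

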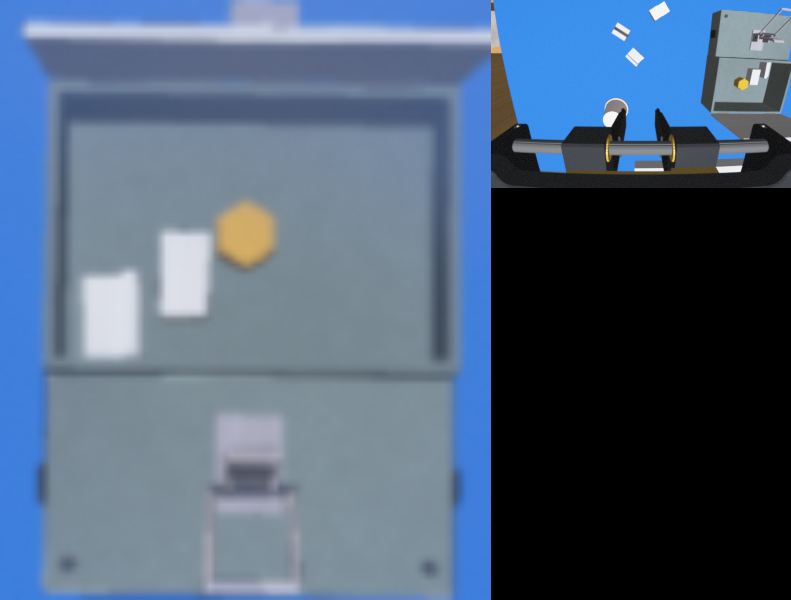

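```bash
python3 - <<'E'
from h import *
e=(np.array([.57,-.33,.3]),90)
print("== channel");e=job((.528,-.3445),-42.8,.005,(.052,-.06),-1,start=e)
print("== profile");e=job((.463,-.379),-33.7,.006,(.014,-.066),-1,start=e)
print("== step");e=job((.415,-.285),33,.006,(.012,-.01),-1,start=e)
E
```

```text
== channel
A approach
12 [[3,-1,15,0,0,0.18],[6,-2,29,0,0,0.36],[10,-3,44,0,0,0.53],[13,-4,58,0,0,0.71],[16,-6,73,0,0,0.89],[19,-7,88,0,0,1.07],[23,-8,102,0,0,1.25],[26,-9,117,0,0,1.43],[29,-10,132,0,0,1.6],[32,-11,146,0,0,1.78],[36,-12,161,0,0,1.96],[39,-13,175,0,0,2.14]] 
5 [[-2,-2,15,0,0,0.18],[-2,-2,50,0,0,0.18],[-2,-2,85,0,0,0.18],[-2,-2,120,0,0,0.18],[-2,-2,120,0,0,0.18]] <-CONT
B close+lift
9 [[0,0,0,0,0,0.0],[0,0,0,0,0,0.0],[0,0,0,0,0,0.0],[0,0,0,0,0,0.0],[0,0,0,0,0,0.0],[0,0,-48,0,0,-0.0],[0,0,-97,0,0,-0.0],[0,0,-145,0,0,-0.0],[0,0,-145,0,0,-0.0]] 
C to bin
11 [[20,0,0,0,0,0.17],[41,0,0,0,0,0.34],[61,0,0,0,0,0.51],[82,0,0,0,0,0.68],[102,0,0,0,0,0.85],[145,-39,7,0,0,0.85],[188,-79,13,0,0,0.85],[231,-119,20,0,0,0.85],[231,-119,62,0,0,0.85],[231,-119,105,0,0,0.85],[231,-119,105,0,0,0.85]] 
D open+out
9 [[0,0,0,0,0,0.0],[0,0,0,0,0,0.0],[0,0,-42,0,0,-0.0],[0,0,-85,0,0,-0.0],[1,44,-95,0,0,-0.0],[2,88,-105,0,0,-0.0],[3,132,-115,0,0,-0.0],[4,176,-125,0,0,-0.0],[4,176,-125,0,0,-0.0]] 
== profile
A approach
10 [[-22,19,10,0,0,-0.17],[-44,37,20,0,0,-0.34],[-66,56,30,0,0,-0.5],[-88,75,4
[... 995 characters left out ...]
164,0,0,0.97]] 
B close+lift
9 [[0,0,0,0,0,0.0],[0,0,0,0,0,0.0],[0,0,0,0,0,0.0],[0,0,0,0,0,0.0],[0,0,0,0,0,0.0],[0,0,-48,0,0,-0.0],[0,0,-96,0,0,-0.0],[0,0,-144,0,0,-0.0],[0,0,-144,0,0,-0.0]] 
C to bin
12 [[11,-21,0,0,0,-0.16],[22,-43,0,0,0,-0.32],[33,-64,0,0,0,-0.49],[44,-86,0,0,0,-0.65],[55,-107,0,0,0,-0.81],[66,-129,0,0,0,-0.97],[18,-160,5,0,0,-0.97],[-29,-190,10,0,0,-0.97],[-77,-221,15,0,0,-0.97],[-124,-252,20,0,0,-0.97],[-124,-252,62,0,0,-0.97],[-124,-252,105,0,0,-0.97]] 
1 [[0,0,0,0,0,0.0]] <-CONT
D open+out
9 [[0,0,0,0,0,0.0],[0,0,0,0,0,0.0],[0,0,-42,0,0,-0.0],[0,0,-85,0,0,-0.0],[1,57,-95,0,0,-0.0],[3,113,-105,0,0,-0.0],[4,170,-115,0,0,-0.0],[5,227,-125,0,0,-0.0],[5,227,-125,0,0,-0.0]]
```

Emit:
{"op": "drive_tool", "data": {"steps": [[[3,-1,15,0,0,0.18],[6,-2,29,0,0,0.36],[10,-3,44,0,0,0.53],[13,-4,58,0,0,0.71],[16,-6,73,0,0,0.89],[19,-7,88,0,0,1.07],[23,-8,102,0,0,1.25],[26,-9,117,0,0,1.43],[29,-10,132,0,0,1.6],[32,-11,146,0,0,1.78],[36,-12,161,0,0,1.96],[39,-13,175,0,0,2.14]]], "hand": 0.65}}

```text
time: 21.85
position: [0.5342, -0.3409, 0.1268]
tcp_rot: [0.0, 0.879, 0.477, 0.0]
contact_force: [0.2, -0.1, 0.4]
opening: 0.651
finger_force: 0.0
```

Emit:
{"op": "drive_tool", "data": {"steps": [[[-2,-2,15,0,0,0.18],[-2,-2,50,0,0,0.18],[-2,-2,85,0,0,0.18],[-2,-2,120,0,0,0.18],[-2,-2,120,0,0,0.18]]]}}

```text
time: 22.48
position: [0.5293, -0.34, 0.0037]
tcp_rot: [-0.003, 0.917, 0.399, -0.002]
contact_force: [-1.1, 0.7, 0.2]
opening: 0.65
finger_force: 0.0
```

Emit:
{"op": "drive_tool", "data": {"steps": [[[0,0,0,0,0,0],[0,0,0,0,0,0],[0,0,0,0,0,0],[0,0,0,0,0,0],[0,0,0,0,0,0],[0,0,-48,0,0,0],[0,0,-97,0,0,0],[0,0,-145,0,0,0],[0,0,-145,0,0,0]]], "hand": 0}}

```text
time: 23.6
position: [0.5335, -0.3449, 0.1572]
tcp_rot: [0.004, 0.917, 0.398, 0.002]
contact_force: [-0.6, -1.2, -1.2]
opening: 0.337
finger_force: 30.0
```

Emit:
{"op": "drive_tool", "data": {"steps": [[[20,0,0,0,0,0.17],[41,0,0,0,0,0.34],[61,0,0,0,0,0.51],[82,0,0,0,0,0.68],[102,0,0,0,0,0.85],[145,-39,7,0,0,0.85],[188,-79,13,0,0,0.85],[231,-119,20,0,0,0.85],[231,-119,62,0,0,0.85],[231,-119,105,0,0,0.85],[231,-119,105,0,0,0.85],[231,-119,105,0,0,0.85]]]}}

```text
time: 25.1
position: [0.6022, -0.0933, 0.0471]
tcp_rot: [0.0, 1.0, -0.016, 0.0]
contact_force: [0.4, -0.0, -0.4]
opening: 0.339
finger_force: 30.0
```

Emit:
{"op": "drive_tool", "data": {"steps": [[[0,0,0,0,0,0],[0,0,0,0,0,0],[0,0,-42,0,0,0],[0,0,-85,0,0,0],[1,44,-95,0,0,0],[2,88,-105,0,0,0],[3,132,-115,0,0,0],[4,176,-125,0,0,0],[4,176,-125,0,0,0]]], "hand": 0.5}}

```text
time: 26.22
position: [0.601, -0.2724, 0.1741]
tcp_rot: [0.001, 1.0, -0.018, 0.002]
contact_force: [0.1, 1.8, 0.1]
opening: 0.501
finger_force: 0.0
```

Emit:
{"op": "drive_tool", "data": {"steps": [[[-22,19,10,0,0,-0.17],[-44,37,20,0,0,-0.34],[-66,56,30,0,0,-0.5],[-88,75,40,0,0,-0.67],[-110,93,50,0,0,-0.84],[-132,112,60,0,0,-1.01],[-132,112,95,0,0,-1.01],[-132,112,129,0,0,-1.01],[-132,112,164,0,0,-1.01],[-132,112,164,0,0,-1.01]]], "hand": 0.65}}

```text
time: 27.48
position: [0.4633, -0.3742, 0.0048]
tcp_rot: [-0.003, 0.882, 0.47, -0.001]
contact_force: [0.6, 0.3, -0.1]
opening: 0.649
finger_force: 0.0
```

Emit:
{"op": "drive_tool", "data": {"steps": [[[0,0,0,0,0,0],[0,0,0,0,0,0],[0,0,0,0,0,0],[0,0,0,0,0,0],[0,0,0,0,0,0],[0,0,-48,0,0,0],[0,0,-96,0,0,0],[0,0,-144,0,0,0],[0,0,-144,0,0,0]]], "hand": 0}}

```text
time: 28.6
position: [0.4672, -0.379, 0.1571]
tcp_rot: [0.005, 0.883, 0.47, 0.001]
contact_force: [0.1, -0.3, -1.1]
opening: 0.313
finger_force: 29.8
```

Emit:
{"op": "drive_tool", "data": {"steps": [[[24,3,0,0,0,0.17],[48,7,0,0,0,0.34],[72,10,0,0,0,0.5],[96,13,0,0,0,0.67],[120,17,0,0,0,0.84],[144,20,0,0,0,1.01],[192,-12,7,0,0,1.01],[239,-43,13,0,0,1.01],[286,-75,20,0,0,1.01],[286,-75,62,0,0,1.01],[286,-75,105,0,0,1.01],[286,-75,105,0,0,1.01]]]}}

```text
time: 30.1
position: [0.5576, -0.0962, 0.0409]
tcp_rot: [-0.001, 1.0, -0.015, -0.006]
contact_force: [0.8, 0.4, 0.4]
opening: 0.318
finger_force: 29.8
```

Emit:
{"op": "drive_tool", "data": {"steps": [[[0,0,0,0,0,0],[0,0,0,0,0,0],[0,0,-42,0,0,0],[0,0,-85,0,0,0],[1,57,-98,0,0,0],[3,114,-112,0,0,0],[4,171,-125,0,0,0],[4,171,-125,0,0,0]]], "hand": 0.5}}

```text
time: 31.1
position: [0.5621, -0.2733, 0.1757]
tcp_rot: [0.002, 1.0, -0.018, 0.003]
contact_force: [-0.0, 0.5, 0.3]
opening: 0.499
finger_force: 0.0
```

Emit:
{"op": "drive_tool", "data": {"steps": [[[-24,3,10,0,0,0.16],[-48,6,20,0,0,0.32],[-72,9,30,0,0,0.49],[-96,12,40,0,0,0.65],[-120,15,50,0,0,0.81],[-144,18,60,0,0,0.97],[-144,18,95,0,0,0.97],[-144,18,129,0,0,0.97],[-144,18,164,0,0,0.97],[-144,18,164,0,0,0.97]]], "hand": 0.6}}

```text
time: 32.35
position: [0.415, -0.2801, 0.0057]
tcp_rot: [-0.001, 0.877, -0.48, -0.003]
contact_force: [0.1, 0.2, -0.1]
opening: 0.602
finger_force: 0.0
```

Emit:
{"op": "drive_tool", "data": {"steps": [[[0,0,0,0,0,0],[0,0,0,0,0,0],[0,0,0,0,0,0],[0,0,0,0,0,0],[0,0,0,0,0,0],[0,0,-48,0,0,0],[0,0,-96,0,0,0],[0,0,-144,0,0,0],[0,0,-144,0,0,0]]], "hand": 0}}

```text
time: 33.48
position: [0.4189, -0.2842, 0.1567]
tcp_rot: [0.001, 0.877, -0.48, 0.005]
contact_force: [-0.2, -0.4, 0.1]
opening: 0.292
finger_force: 30.0
```

Emit:
{"op": "drive_tool", "data": {"steps": [[[11,-21,0,0,0,-0.16],[22,-43,0,0,0,-0.32],[33,-64,0,0,0,-0.49],[44,-86,0,0,0,-0.65],[55,-107,0,0,0,-0.81],[66,-129,0,0,0,-0.97],[18,-160,5,0,0,-0.97],[-29,-190,10,0,0,-0.97],[-77,-221,15,0,0,-0.97],[-124,-252,20,0,0,-0.97],[-124,-252,62,0,0,-0.97],[-124,-252,105,0,0,-0.97]]]}}

```text
time: 34.98
position: [0.5616, -0.0407, 0.0447]
tcp_rot: [-0.0, 1.0, -0.015, 0.0]
contact_force: [4.4, -0.6, 1.7]
opening: 0.291
finger_force: 30.0
```

Emit:
{"op": "drive_tool", "data": {"steps": [[[0,0,0,0,0,0],[0,0,0,0,0,0]]]}}

```text
time: 35.22
position: [0.5612, -0.0416, 0.0448]
tcp_rot: [-0.0, 1.0, -0.016, -0.001]
contact_force: [2.1, 0.7, -1.0]
opening: 0.292
finger_force: 30.0
```

Emit:
{"op": "drive_tool", "data": {"steps": [[[0,0,0,0,0,0],[0,0,0,0,0,0],[0,0,-42,0,0,0],[0,0,-85,0,0,0],[1,57,-95,0,0,0],[3,113,-105,0,0,0],[4,170,-115,0,0,0],[5,227,-125,0,0,0],[5,227,-125,0,0,0]]], "hand": 0.5}}

```text
time: 36.35
position: [0.5596, -0.2728, 0.1731]
tcp_rot: [0.001, 1.0, -0.018, 0.001]
contact_force: [0.0, -0.4, -0.3]
opening: 0.5
finger_force: 0.0
```

```bash
python3 - <<'E'
from h import *
st();p,d,cal=grab("top");W=cloud(d,cal)
offcuts(W,yr=(-.45,-.17),xr=(.3,.6));offcuts(W,yr=(.1,.5))
cv2.imwrite("pics/t3.png",cv2.resize(p[110:300,130:480],None,fx=2.2,fy=2.2,interpolation=cv2.INTER_CUBIC)[:,:,::-1])
a=np.radians(-CY);c=(W[...,:2]-C0)@np.array([[np.cos(a),-np.sin(a)],[np.sin(a),np.cos(a)]]).T
m=(c[...,0]>-.012)&(c[...,0]<.1)&(abs(c[...,1])<.095)
print("bin max z",np.nanmax(W[...,2][m]))
m=(W[...,2]>.085)&(abs(c[...,1])<.13)&(c[...,0]>.07)&(c[...,0]<.2)
w=np.c_[c[m],W[m][:,2]];print("lid n",m.sum());b=w[abs(w[:,1])>.03]
f=np.polyfit(b[:,2]-.078,b[:,0],1);print("lid lean dx/dz, x at hinge",f,"q",np.pi/2+np.arctan(f[0]),"ztop",b[:,2].max(), "y",b[:,1].min(),b[:,1].max())
# latch
m=(abs(c[...,1])<.035)&(c[...,0]>-.16)&(c[...,0]<-.03)&(W[...,2]>.066)
L=np.c_[c[m],W[m][:,2]];L=L[np.argsort(L[:,0])];print(np.round(L[::max(1,len(L)//45)]*1000).astype(int).tolist())
E
```

```text
{'time': 36.35, 'joints': [-0.539, 0.092, 1.756, -0.001, 1.291, 1.068], 'position': [0.56, -0.273, 0.173], 'tcp_rot': [0.001, 1.0, -0.018, 0.001], 'contact_force': [0.011, -0.353, -0.267], 'opening': 0.5, 'finger_force': 0.0}
bin max z 0.040697472058462525
lid n 902
lid lean dx/dz, x at hinge [-0.08472584  0.12313859] q 1.48627235060657 ztop 0.2277821053794119 y -0.10434438174814502 0.10411926051270298
[[-139, 16, 137], [-139, 6, 139], [-138, -2, 140], [-138, 1, 144], [-136, 21, 140], [-136, 11, 141], [-136, 6, 142], [-136, -12, 141], [-136, -17, 144], [-131, 19, 133], [-129, 19, 134], [-126, -20, 130], [-123, -20, 130], [-121, -20, 125], [-118, -20, 124], [-116, -20, 121], [-113, -21, 116], [-110, -21, 117], [-108, -21, 113], [-105, -21, 107], [-102, -21, 108], [-100, -19, 102], [-97, -21, 102], [-94, -21, 98], [-92, -21, 98], [-89, -22, 85], [-87, 8, 92], [-86, -3, 92], [-86, -8, 91], [-86, -19, 88], [-84, 19, 89], [-84, -5, 93], [-84, 0, 86], [-83, -11, 84], [-81, 16, 79], [-78, 16, 79], [-77, 9, 128], [-77, 1, 127], [-77, -10, 122], [-75, 11, 131], [-74, 1, 130], [-74, -12, 130], [-72, 11, 130], [-72, -9, 133], [-72, -12, 132], [-65, 16, 81]]
```

View pics/t3.png

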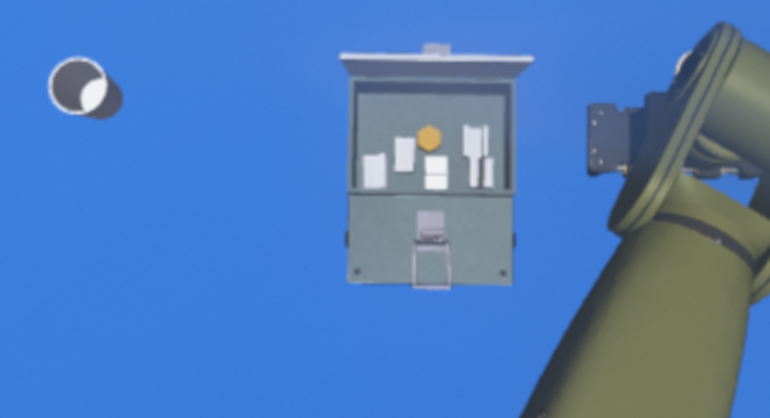

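```bash
python3 - <<'E'
from h import *
B=-90+CY;s=robot.read_state()
def P(q,r=.115,y=-.045,dx=.010,lead=0):
    cx=.124-r*np.cos(q)+.007*np.sin(q)+dx;return (*slot(cx,y),.078+r*np.sin(q)+.007*np.cos(q)-lead,B)
w=P(1.486);a=(*slot(.165,-.045),w[2],B)
e=(np.array([*s["position"]]),B)
print("go");e=plan([(.76,-.24,.3,B),(a[0],a[1],.3,B),a],e)
print("arc");qs=np.linspace(1.486,0,23);e=plan([P(q,lead=.003) for q in qs],e)
print("out");e=plan([(e[0][0],e[0][1],.14,B),(.60,-.2,.2,B)],e)
E
```

```text
go
10 [[50,-9,-32,0,0,-0.0],[100,-18,-64,0,0,-0.0],[150,-26,-96,0,0,-0.0],[200,-35,-128,0,0,-0.0],[182,-88,-128,0,0,-0.0],[165,-140,-128,0,0,-0.0],[147,-192,-128,0,0,-0.0],[147,-192,-74,0,0,-0.0],[147,-192,-21,0,0,-0.0],[147,-192,-21,0,0,-0.0]] 
arc
12 [[-34,0,3,0,0,-0.0],[-42,0,3,0,0,-0.0],[-49,0,4,0,0,-0.0],[-57,0,6,0,0,-0.0],[-64,0,8,0,0,-0.0],[-72,0,10,0,0,-0.0],[-79,0,13,0,0,-0.0],[-86,0,17,0,0,-0.0],[-93,0,21,0,0,-0.0],[-99,0,25,0,0,-0.0],[-105,0,30,0,0,-0.0],[-111,0,35,0,0,-0.0]] 
12 [[-5,0,6,0,0,0.0],[-10,0,12,0,0,0.0],[-15,0,18,0,0,0.0],[-19,0,25,0,0,0.0],[-23,0,31,0,0,0.0],[-26,0,38,0,0,0.0],[-29,0,46,0,0,0.0],[-31,0,53,0,0,0.0],[-33,0,61,0,0,0.0],[-34,0,68,0,0,0.0],[-35,0,76,0,0,0.0],[-35,0,76,0,0,0.0]] <-CONT
out
5 [[0,0,-58,0,0,-0.0],[13,40,-78,0,0,-0.0],[25,81,-98,0,0,-0.0],[38,121,-118,0,0,-0.0],[38,121,-118,0,0,-0.0]]
```

Emit:
{"op": "drive_tool", "data": {"steps": [[[50,-9,-32,0,0,0],[100,-18,-64,0,0,0],[150,-26,-96,0,0,0],[200,-35,-128,0,0,0],[182,-88,-128,0,0,0],[165,-140,-128,0,0,0],[147,-192,-128,0,0,0],[147,-192,-74,0,0,0],[147,-192,-21,0,0,0],[147,-192,-21,0,0,0],[147,-192,-21,0,0,0]]], "hand": 0}}

```text
time: 37.78
position: [0.7134, -0.081, 0.1947]
tcp_rot: [0.0, 1.0, -0.015, 0.001]
contact_force: [-0.0, 0.0, 0.6]
opening: 0.005
finger_force: 0.0
```

Emit:
{"op": "drive_tool", "data": {"steps": [[[-24,0,3,0,0,0],[-34,0,3,0,0,0],[-42,0,3,0,0,0],[-49,0,4,0,0,0],[-57,0,6,0,0,0],[-64,0,8,0,0,0],[-72,0,10,0,0,0],[-79,0,13,0,0,0],[-86,0,17,0,0,0],[-93,0,21,0,0,0],[-99,0,25,0,0,0],[-105,0,30,0,0,0]]]}}

```text
time: 39.28
position: [0.6074, -0.0783, 0.1624]
tcp_rot: [-0.0, 1.0, -0.016, 0.0]
contact_force: [0.7, -0.6, 1.4]
opening: 0.006
finger_force: 0.7
```

Emit:
{"op": "drive_tool", "data": {"steps": [[[-6,0,5,0,0,0],[-11,0,11,0,0,0],[-16,0,17,0,0,0],[-21,0,23,0,0,0],[-25,0,30,0,0,0],[-29,0,36,0,0,0],[-32,0,43,0,0,0],[-35,0,51,0,0,0],[-37,0,58,0,0,0],[-39,0,66,0,0,0],[-40,0,73,0,0,0],[-41,0,79,0,0,0]]]}}

```text
time: 40.78
position: [0.5671, -0.0771, 0.085]
tcp_rot: [-0.0, 1.0, -0.016, -0.0]
contact_force: [-8.7, 2.7, 25.1]
opening: 0.002
finger_force: 12.8
```

Emit:
{"op": "drive_tool", "data": {"steps": [[[0,0,2,0,0,0],[0,0,3,0,0,0],[0,0,3,0,0,0]]]}}

```text
time: 41.15
position: [0.5671, -0.0771, 0.085]
tcp_rot: [0.0, 1.0, -0.015, -0.0]
contact_force: [-10.7, 2.8, 23.2]
opening: 0.002
finger_force: 11.3
```

```bash
python3 - <<'E'
from h import *
B=-90+CY;x,y=slot(.021,-.045);e=(np.array([x,y,.085]),B)
plan([(x,y,.2,B),(*slot(-.175,0),.25,B)],e)
E
```

```text
7 [[0,0,-58,0,0,-0.0],[0,0,-115,0,0,-0.0],[-49,-11,-128,0,0,-0.0],[-98,-23,-140,0,0,-0.0],[-147,-34,-152,0,0,-0.0],[-196,-45,-165,0,0,-0.0],[-196,-45,-165,0,0,-0.0]]
```

Emit:
{"op": "drive_tool", "data": {"steps": [[[0,0,-58,0,0,0],[0,0,-115,0,0,0],[-49,-11,-128,0,0,0],[-98,-23,-140,0,0,0],[-147,-34,-152,0,0,0],[-196,-45,-165,0,0,0],[-196,-45,-165,0,0,0],[-196,-45,-165,0,0,0]]]}}

```text
time: 42.15
position: [0.3725, -0.026, 0.2454]
tcp_rot: [0.0, 1.0, -0.016, 0.0]
contact_force: [0.7, -0.8, -0.9]
opening: 0.007
finger_force: 0.0
```

```bash
cat >> h.py <<'E'
def case(W):
    a=np.radians(-CY);c=(W[...,:2]-C0)@np.array([[np.cos(a),-np.sin(a)],[np.sin(a),np.cos(a)]]).T
    return np.concatenate([c,W[...,2:]],-1)
E
python3 - <<'E'
from h import *
st();p,d,cal=grab("wrist");save("w4",p);W=case(cloud(d,cal));np.save("w4.npy",W)
for y0,y1,n in((-.012,.012,"mid"),(.016,.025,"leg")):
    m=(W[...,1]>y0)&(W[...,1]<y1)&(W[...,0]>-.16)&(W[...,0]<.01)&(W[...,2]>.062)
    L=W[m];L=L[np.argsort(L[:,0])];print(n,len(L),np.round(L[::max(1,len(L)//40)][:,[0,2]]*1000).astype(int).tolist())
for n in ("lever","bail","keeper"):
    print(n,[(round(o["confidence"],2),(np.array(o["at"])*[640,400]).astype(int).tolist()) for o in look_for("wrist",n)[:2]])
E
```

```text
{'time': 42.15, 'joints': [-0.214, -0.563, 2.176, -0.0, 1.528, 1.388], 'position': [0.372, -0.026, 0.245], 'tcp_rot': [0.0, 1.0, -0.016, 0.0], 'contact_force': [0.749, -0.761, -0.939], 'opening': 0.007, 'finger_force': 0.0}
mid 13606 [[-160, 340], [-156, 348], [-155, 350], [-155, 349], [-155, 348], [-154, 351], [-153, 347], [-152, 361], [-151, 360], [-151, 357], [-151, 359], [-151, 362], [-151, 361], [-151, 358], [-150, 361], [-150, 362], [-150, 359], [-150, 360], [-150, 346], [-149, 347], [-148, 346], [-147, 346], [-146, 337], [-145, 346], [-144, 341], [-143, 338], [-143, 346], [-142, 345], [-142, 344], [-142, 335], [-141, 330], [-141, 341], [-141, 337], [-141, 342], [-141, 337], [-141, 335], [-141, 343], [-140, 343], [-81, 91], [-71, 131], [-20, 94]]
leg 5427 [[-158, 345], [-156, 346], [-155, 346], [-155, 349], [-154, 347], [-154, 347], [-152, 346], [-151, 361], [-151, 346], [-151, 361], [-151, 346], [-151, 360], [-150, 362], [-150, 357], [-150, 360], [-150, 361], [-150, 358], [-150, 363], [-149, 346], [-148, 347], [-147, 347], [-146, 346], [-145, 345], [-144, 346], [-143, 346], [-142, 346], [-142, 344], [-141, 331], [-141, 336], [-141, 334], [-141, 334], [-141, 340], [-141, 335], [-141, 337], [-141, 334], [-141, 337], [-140, 338], [-128, 133], [-106, 111], [-83, 89], [-19, 84]]
lever [(0.88, [318, 80])]
bail [(0.77, [320, 141])]
keeper [(0.88, [320, 4])]
```

View pics/w4.png

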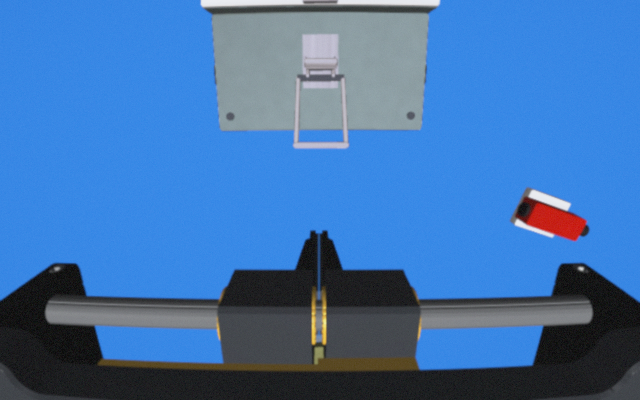

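Emit:
{"op": "drive_tool", "data": {"steps": [[[0,0,50,0,0,0],[5,0,100,0,0,0],[10,0,130,0,0,0],[25,0,126,0,0,0],[40,0,122,0,0,0],[55,0,115,0,0,0],[65,0,109,0,0,0],[75,0,103,0,0,0],[85,0,100,0,0,0],[95,0,98,0,0,0],[105,0,98,0,0,0],[115,0,98,0,0,0]]]}}

```text
time: 43.85
position: [0.4878, -0.0296, 0.1475]
tcp_rot: [-0.0, 1.0, -0.016, -0.0]
contact_force: [-0.7, -0.3, -0.1]
opening: 0.007
finger_force: 0.0
```

Emit:
{"op": "drive_tool", "data": {"steps": [[[8,0,0,0,0,0],[15,0,0,0,0,0],[20,0,0,0,0,0],[20,0,0,0,0,0],[20,0,0,0,0,0],[10,0,-50,0,0,0],[-40,0,-80,0,0,0],[-90,0,-90,0,0,0],[-90,0,-90,0,0,0],[-90,0,-90,0,0,0]]]}}

```text
time: 45.1
position: [0.3975, -0.0268, 0.2377]
tcp_rot: [0.0, 1.0, -0.016, 0.0]
contact_force: [-0.2, 0.2, -0.2]
opening: 0.006
finger_force: 0.0
```

```bash
python3 - <<'E'
from h import *
st();p,d,cal=grab("wrist");save("w5",p);W=case(cloud(d,cal))
for y0,y1,n in((-.012,.012,"mid"),(.015,.026,"leg")):
    m=(W[...,1]>y0)&(W[...,1]<y1)&(W[...,0]>-.12)&(W[...,0]<.03)&(W[...,2]>.062)&(W[...,2]<.18)
    L=W[m];L=L[np.argsort(L[:,0])];print(n,len(L),np.round(L[::max(1,len(L)//40)][:,[0,2]]*1000).astype(int).tolist())
cv2.imwrite("pics/w5c.png",cv2.resize(p[0:200,200:440],None,fx=3,fy=3,interpolation=cv2.INTER_CUBIC)[:,:,::-1])
E
```

```text
{'time': 45.1, 'joints': [-0.202, -0.49, 2.143, 0.0, 1.488, 1.4], 'position': [0.397, -0.027, 0.238], 'tcp_rot': [0.0, 1.0, -0.016, 0.0], 'contact_force': [-0.193, 0.172, -0.25], 'opening': 0.006, 'finger_force': 0.0}
mid 1533 [[-86, 87], [-84, 91], [-83, 90], [-82, 89], [-81, 89], [-77, 123], [-75, 128], [-75, 129], [-74, 131], [-72, 129], [-72, 129], [-71, 130], [-70, 130], [-69, 130], [-21, 73], [-21, 83], [-21, 76], [-20, 91], [-20, 94], [-19, 94], [-18, 96], [-17, 94], [-16, 94], [-13, 86], [-12, 87], [-12, 87], [-11, 89], [-10, 89], [-8, 89], [-7, 85], [-6, 84], [-4, 86], [-3, 85], [-2, 84], [-1, 85], [0, 85], [1, 85], [2, 85], [3, 84], [5, 85], [6, 84]]
leg 859 [[-86, 86], [-84, 91], [-82, 87], [-80, 88], [-77, 78], [-73, 79], [-70, 79], [-67, 89], [-64, 79], [-61, 89], [-58, 88], [-54, 87], [-50, 89], [-47, 89], [-43, 89], [-40, 88], [-36, 88], [-32, 88], [-28, 87], [-24, 89], [-21, 63], [-21, 73], [-20, 93], [-18, 85], [-17, 88], [-16, 84], [-14, 89], [-13, 85], [-12, 89], [-10, 89], [-9, 90], [-7, 87], [-6, 85], [-4, 83], [-3, 84], [-1, 85], [0, 83], [1, 84], [2, 85], [4, 83], [5, 84]]
```

View pics/w5c.png

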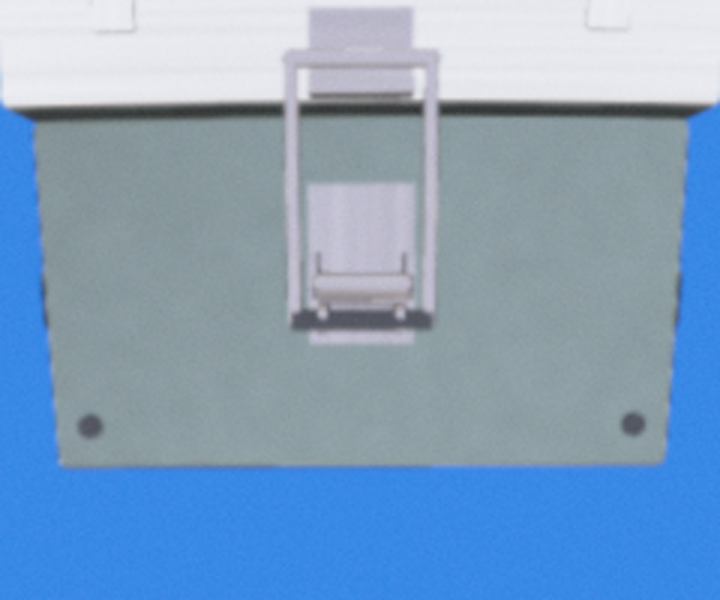

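Emit:
{"op": "drive_tool", "data": {"steps": [[[52,0,0,0,0,0],[104,0,0,0,0,0],[104,0,0,0,0,0],[104,0,45,0,0,0],[104,0,90,0,0,0],[104,0,125,0,0,0],[104,0,125,0,0,0],[104,0,125,0,0,0]]]}}

```text
time: 46.15
position: [0.502, -0.0301, 0.1139]
tcp_rot: [0.0, 1.0, -0.016, 0.001]
contact_force: [1.4, -0.1, -0.1]
opening: 0.005
finger_force: 0.0
```

Emit:
{"op": "drive_tool", "data": {"steps": [[[-8,0,1,0,0,0],[-14,0,2,0,0,0],[-20,0,2,0,0,0],[-27,0,3,0,0,0],[-33,0,5,0,0,0],[-39,0,7,0,0,0],[-45,0,11,0,0,0],[-50,0,15,0,0,0],[-54,0,20,0,0,0],[-57,0,26,0,0,0]]]}}

```text
time: 47.4
position: [0.4432, -0.0281, 0.0858]
tcp_rot: [-0.0, 1.0, -0.016, -0.001]
contact_force: [-0.6, 0.1, -0.2]
opening: 0.01
finger_force: 0.1
```

Emit:
{"op": "drive_tool", "data": {"steps": [[[-3,0,6,0,0,0],[-4,0,13,0,0,0],[-5,0,16,0,0,0],[-5,0,17,0,0,0],[-5,0,17,0,0,0]]]}}

```text
time: 48.02
position: [0.44, -0.028, 0.0753]
tcp_rot: [-0.0, 1.0, -0.015, -0.001]
contact_force: [-17.1, 3.0, 35.5]
opening: 0.004
finger_force: 18.1
```

Back off and look.

Emit:
{"op": "drive_tool", "data": {"steps": [[[0,0,-40,0,0,0],[-20,0,-90,0,0,0],[-60,0,-130,0,0,0],[-60,0,-165,0,0,0],[-60,0,-165,0,0,0],[-60,0,-165,0,0,0]]]}}

```text
time: 48.78
position: [0.3788, -0.0261, 0.2332]
tcp_rot: [-0.0, 1.0, -0.016, -0.001]
contact_force: [-0.5, 0.5, -0.9]
opening: 0.004
finger_force: 0.0
```

```bash
python3 - <<'E'
from h import *
st();p,d,cal=grab("wrist");W=case(cloud(d,cal))
for y0,y1,n in((-.012,.012,"mid"),(.015,.026,"leg")):
    m=(W[...,1]>y0)&(W[...,1]<y1)&(W[...,0]>-.14)&(W[...,0]<.03)&(W[...,2]>.062)&(W[...,2]<.18)
    L=W[m];L=L[np.argsort(L[:,0])];print(n,len(L),np.round(L[::max(1,len(L)//35)][:,[0,2]]*1000).astype(int).tolist())
cv2.imwrite("pics/w6c.png",cv2.resize(p[0:200,200:440],None,fx=3,fy=3,interpolation=cv2.INTER_CUBIC)[:,:,::-1])
p,d,cal=grab("top");W=cloud(d,cal);offcuts(W,yr=(-.45,-.17),xr=(.2,.62));offcuts(W,yr=(.1,.5))
for n in("cup_up","cup_down","sensor"):
    o=outline_of("top",n)[0];print(n,np.round(np.nanmedian(W[o["region"]],0),3))
E
```

```text
{'time': 48.775, 'joints': [-0.21, -0.538, 2.181, -0.0, 1.501, 1.392], 'position': [0.379, -0.026, 0.233], 'tcp_rot': [-0.0, 1.0, -0.016, -0.001], 'contact_force': [-0.473, 0.472, -0.872], 'opening': 0.004, 'finger_force': 0.0}
mid 2188 [[-131, 75], [-129, 78], [-127, 77], [-124, 74], [-122, 75], [-120, 73], [-118, 74], [-116, 75], [-113, 74], [-111, 75], [-109, 75], [-107, 74], [-105, 75], [-102, 74], [-100, 75], [-98, 74], [-96, 75], [-94, 75], [-92, 74], [-90, 74], [-87, 74], [-85, 76], [-84, 76], [-81, 74], [-79, 74], [-77, 75], [-75, 75], [-73, 75], [-71, 74], [-21, 85], [-21, 91], [-21, 87], [-21, 94], [-20, 95], [-19, 95], [-17, 96]]
leg 621 [[-91, 64], [-89, 66], [-87, 65], [-85, 64], [-82, 81], [-80, 67], [-78, 80], [-75, 69], [-74, 68], [-71, 78], [-69, 71], [-68, 71], [-66, 71], [-64, 70], [-62, 74], [-59, 73], [-55, 77], [-52, 77], [-49, 78], [-46, 79], [-44, 78], [-41, 80], [-38, 79], [-35, 81], [-32, 82], [-29, 85], [-26, 83], [-23, 86], [-21, 82], [-21, 63], [-20, 83], [-20, 82], [-19, 95], [-18, 87], [-17, 85], [-16, 85], [-15, 84]]
[424 278] 475 ztop 0.048 top [293.0, -314.0] [85.0, 30.0] 70.0 all [293.0, -315.0] [95.0, 50.0] 70.0
cup_up [0.669 0.418 0.042]
cup_down [ 0.681 -0.391  0.064]
sensor [ 0.298 -0.304  0.043]
```

View pics/w6c.png

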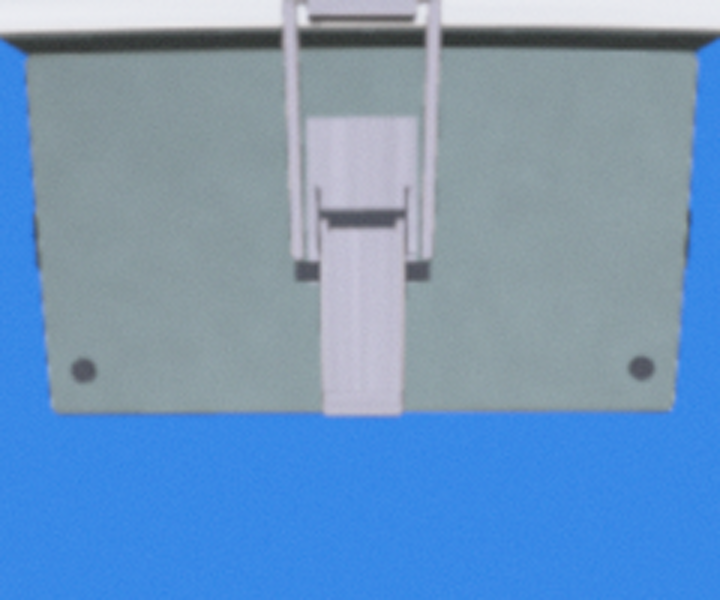

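```bash
python3 -c "
from h import *
print(robot.sign_off())"
```

```text
the job is handed in; nothing more can be done
None
```

All six offcuts are in the case and the lid is shut. The bail bar is behind the keeper, the lever is snapped down flat, the cups and sensor have not moved, and the job was handed in at about 49 s of the 210 s allowed.

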